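# Fit the sample tray on the changer's spindle

## Task

Fit the blue sample tray on the sample changer: take it by one of its grips, lower it squarely over the tall spindle without letting it bind, dropping it or forcing it, and ease it round with light pressure until its slots find the drive bar and it sinks fully home, flat on the turntable. Then let go of it, and leave everything else on the bench where it is.

Things in the scene. Friction and masses are not known exactly. Their poses are not given: they have to be found in the camera images.
- changer: Sample changer, fixed: white housing 280 x 250 mm, 62 mm high, keypad on its -x face; sampling tower 34 x 40 mm at the rear corner (centre x 131, y 103 mm here), 162 mm high, needle arm pointing away in +y. Origin on the bench under the spindle axis; z up. The round turntable on it is 184 mm across; it turns only against a firm drag of about 0.5 N m.
- spindle_tip (a point): Top of the vertical steel spindle, on its axis, 222 mm above the bench. The spindle is 16 mm in diameter up to 212 mm above the bench; its nose tapers to 7 mm.
- spindle_foot (a point): Foot of the spindle on the turntable, level with its four rubber pads, 72 mm above the bench. A square-edged brass drive bar, 7 mm wide, 8 mm high, 44 mm long, lies here flat on the turntable across the spindle axis, its top 80 mm above the bench. The turntable has stopped anywhere: the bar may point any way and its bearing is not measured (this point's axes are the housing's).
- tray: Blue sample tray: disc 200 mm across, 24 mm thick, ten vial wells, 0.19 to 0.30 kg, balanced on its axis. Origin at the centre of its flat underside, z up. Bore 17.6 mm; the hub sleeve (27 mm outside) guides the spindle from 10 to 60 mm above the underside. Fully home its underside lies flat on the turntable's pads, 72 mm above the bench.
- key_slots (a point): Centre of the tray's underside. Four key slots, 10 mm wide, 10 mm deep, run from the bore 25 mm out along the tray's +x, -x, +y and -y: the tray goes home over the drive bar in any of four bearings 90 degrees apart. Out of step it rides on the bar, 8 mm above home, until it is turned.
- grip_a (a point): Grasp point in the middle of the upright white finger grip at the tray's +x side, 75 mm from the tray's axis and 50 mm above its underside. The grip is 12 mm thick (tray y), 40 mm long (tray x) and stands from 24 to 68 mm above the underside.
- grip_b (a point): The same on the tray's -x side (the two grips are alike).
- vial_a: Capped glass vial, 25 mm diameter, 62 mm tall, standing; origin at the centre of its foot. Leave it.
- vial_b: A second such vial. Leave it.
- beaker: Glass beaker, 68 mm diameter, 90 mm tall, empty; origin at the centre of its foot. Leave it.
- paper_roll: Paper roll, 104 mm diameter, 98 mm tall, standing; origin at the centre of its foot. Leave it.
- photometer: Blue hand photometer, 85 x 190 x 42 mm with a black cap on top (77 mm in all); origin under its middle. Leave it.
- wash_bottle: White wash bottle, 64 mm diameter, 150 mm tall; origin at the centre of its foot. Leave it.

How it is judged:
By the outcome, as a careful person would: the job done as asked, in the order asked, and still so for the second after the job is handed in, with the robot touching nothing.
It also fails if it takes over 70 s, if anything falls off the work surface, if the arm or the gripper's body presses on something with over 40 N, if the wrist force passes 120 N, or if a joint passes its speed limit or range.

## Robot

A 7-joint arm with a two-finger parallel gripper is mounted at the origin on the work surface. World frame = base frame: x ahead of the robot, y to its left, z up, the work surface at z = 0. Lengths are in mm, angles in rad, forces in N, time in s.
With the tool pointing down it reaches from about 400 to 875 mm from the base axis. Payload 19.3 kg.
Tool frame: the origin (TCP) lies at the very end of the fingers, on their centre line; the grasp point (between the pads) lies 19 mm behind it (grip_point_offset is the z of the grasp point in the tool frame, in mm); z points along the fingers, x is the direction in which the jaws open and shut, and the axes are right-handed (so a half turn about z gives the same grasp; the last joint's range is limited). The gripper opens to 85 mm and grips with 20 to 120 N. Pads are 22 mm wide; open, the fingers measure 114 mm over their backs; the gripper's body (76 mm by 85 mm) begins 54 mm behind the grasp point. The pads swing forward as they close: fully open they stand 13 mm farther back than shut.
Start: joints at [-1.192, 0.521, -0.036, 1.599, 0.021, 1.021, -0.113], TCP at [271.194, 563.088, 231.291] pointing down, gripper open.
Joint ranges: [-2.91, 2.91], [-0.3, 2.13], [-1.5, 1.42], [0.17, 2.43], [-1.26, 4.41], [0.16, 1.93], [-2.52, 2.52]. Speed limits (rad/s): [1.89, 1.89, 2.39, 2.39, 3.01, 3.01, 3.01].

## Interface

Orientations are given as a 3x3 rotation matrix whose columns are the frame's x, y, z axes.
In Python, from workcell import movep, movel, goto_joints, open_gripper, clamp, wait, inverse_kinematics, read_state, camera, PlanningError, finish_job, grip_point_offset gives the robot as it stands. Calls block until the motion is done:
- movep(position, orientation): joint-space move of the TCP to a pose.
- movel(position, frame=None, max_speed=150, guard=None): straight line of the TCP; frame=None keeps the orientation; max_speed is the mean speed in mm/s. With guard (N) it stops when the force on the tool has changed by that much, and returns True; else False.
- goto_joints(angles): joint-space move.
- open_gripper() and clamp(): open the fingers fully, or close them until they stop; the grip force is fixed at half the most.
- wait(seconds).
- inverse_kinematics(position, orientation): joint angles nearest the present ones, or None.
- read_state(): the state.
- camera(name): name is "scene" or "top" or "wrist"; returns a dict with "image" (400x640x3 uint8, blue, green, red), "range_z" (400x640 float32, mm along the optical axis (not along the pixel's ray), 0 where there is no reading), "fx", "fy", "cx", "cy" (pixels), "cam_to_world" (4x4, takes a point from camera to world coordinates). Camera axes: x right, y up, looking along -z (the intrinsics and any distortion apply to the point x, -y, -z); pixel columns grow to the right and rows downward; lengths in mm; the calibration is good to about 2 mm. A picture is of the moment at which its call begins.
A pose or a line that the arm cannot do raises PlanningError and nothing moves.
- finish_job(): hands the job in, once; it reports no verdict.
The state is a dict: "time": time; "qpos": joint angles; "qvel": joint speeds; "joint_efforts": joint torques, N m; "eef_pos": TCP position; "tool_rot": TCP orientation; "ft_force": force on the tool from outside, world axes, zero at the start; "torque": the same for the moment, N m; "finger_gap": finger opening in mm.
Only numpy, scipy, OpenCV 4.12 (cv2) and the standard library are available. Lean on these libraries where they do the work, as an engineer would, in place of code of your own. Each camera call takes 0.05 s, during which the arm holds its last target. There are 200 camera calls.

## Working session

There is one attempt and no reset: what is moved stays moved. The work goes in short steps, each a Python script; the robot and the scene stay as the last script left them, time stands still between calls to the robot, and variables do not carry over. Pictures are saved under pics/ and viewed, about 8 in all and at most 12, crops included, and the job is handed in when it is done.

```bash
mkdir -p pics
cat > h.py <<'E'
import numpy as np, cv2
from workcell import *
def snap(n,f=None):
    c=camera(n)
    if f: cv2.imwrite('pics/'+f,c['image'])
    return c
def pts(c):
    z=c['range_z']; v,u=np.mgrid[0:z.shape[0],0:z.shape[1]]
    P=np.stack([(u-c['cx'])/c['fx']*z,-(v-c['cy'])/c['fy']*z,-z,np.ones_like(z)],-1)
    return (P@np.array(c['cam_to_world']).T)[...,:3]
E
python3 - <<'E'
from h import *
for n in('scene','top'):
    c=snap(n,n+'1.png'); np.savez(n+'.npz',P=pts(c),im=c['image'],M=c['cam_to_world'],k=[c['fx'],c['fy'],c['cx'],c['cy']])
    print(n,{k:v for k,v in c.items() if k not in('image','range_z')})
print(read_state(),grip_point_offset)
E
```

```text
scene {'fx': 387.9671501987624, 'fy': 387.9671501987624, 'cx': 319.43393246210843, 'cy': 197.8217471295805, 'cam_to_world': array([[-3.44947751e-04, -6.34036384e-01,  7.73303139e-01,
         1.36428233e+03],
       [ 9.99965564e-01,  6.19323369e-03,  5.52392866e-03,
        -1.27701320e+02],
       [-8.29161881e-03,  7.73278415e-01,  6.34012415e-01,
         7.86075106e+02],
       [ 0.00000000e+00,  0.00000000e+00,  0.00000000e+00,
         1.00000000e+00]])}
top {'fx': 461.8024691876665, 'fy': 461.8024691876665, 'cx': 324.7367062169424, 'cy': 197.8285148574203, 'cam_to_world': array([[ 1.02264752e-02,  9.95964923e-01, -8.91588003e-02,
         4.81457654e+02],
       [-9.99930911e-01,  9.66875575e-03, -6.68500558e-03,
        -1.27761209e+02],
       [-5.79597640e-03,  8.92210044e-02,  9.95994989e-01,
         1.41286005e+03],
       [ 0.00000000e+00,  0.00000000e+00,  0.00000000e+00,
         1.00000000e+00]])}
{'time': 0.1, 'qpos': array([-1.19222072,  0.52195641, -0.03632019,  1.59991779,  0.02122215,
        1.0210593 , -0.11279361]), 'qvel': array([ 0.00076921,  0.00017693, -0.00125962,  0.00018977, -0.00279599,
       -0.00112448,  0.00065995]), 'joint_efforts': array([ 4.23807185e-03, -9.28479052e+01,  1.98437110e+00, -3.70523500e+01,
        1.81922346e-02,  5.47827090e-03, -1.76749122e-06]), 'eef_pos': array([271.08339638, 562.84857868, 230.79400594]), 'tool_rot': array([[ 4.33862451e-01,  9.00979057e-01, -3.34792793e-04],
       [ 9.00978617e-01, -4.33862572e-01, -8.94759871e-04],
       [-9.51413967e-04,  8.65615631e-05, -9.99999544e-01]]), 'ft_force': array([-0.57757764, -0.11146914,  1.0081372 ]), 'torque': array([-0.0307512 ,  0.05005284,  0.02560898]), 'finger_gap': 85.46033383478535} -18.700000000000003
```

View pics/scene1.png

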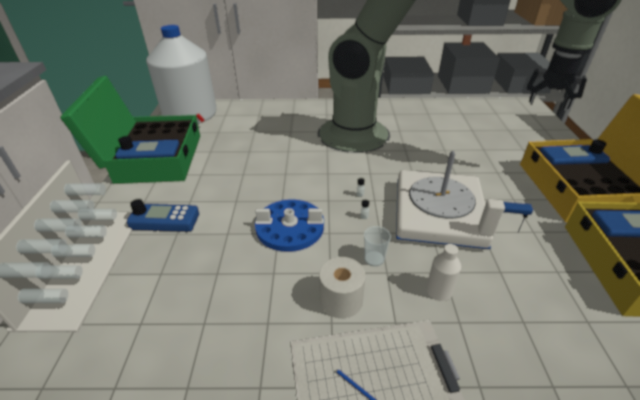

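View pics/top1.png

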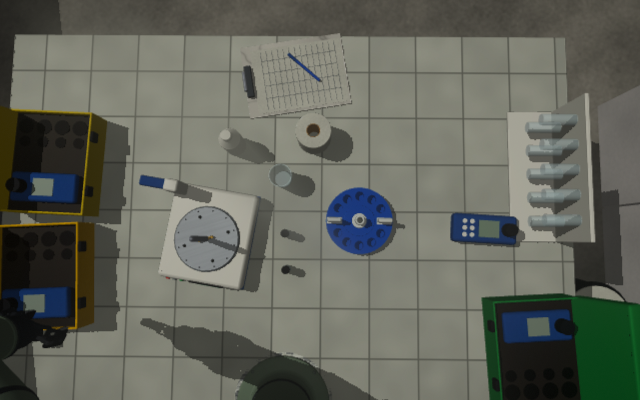

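Run:
```python
from h import *
d=np.load('top.npz');P,im=d['P'],d['im']
hsv=cv2.cvtColor(im,cv2.COLOR_BGR2HSV)
def cast(M,k,u,v,h):
    r=M[:3,:3]@np.array([(u-k[2])/k[0],-(v-k[3])/k[1],-1]);o=M[:3,3];return o+r*(h-o[2])/r[2]
m=cv2.inRange(hsv,(100,120,40),(125,255,255));m[:,:310]=0;m[:,420:]=0
(c,_)=cv2.findContours(m,0,2);c=max(c,key=cv2.contourArea);e=cv2.fitEllipse(cv2.convexHull(c));print(e,cast(d['M'],d['k'],*e[0],24))
q=P[m>0];print('tray z',np.median(q[:,2]),q.mean(0))
R=P[170:270,320:400].reshape(-1,3)
g=R[(R[:,2]>60)&(R[:,2]<76)];ctr=g.mean(0);print(len(g),ctr)
C=cast(d['M'],d['k'],*e[0],24)
for s in(1,-1):
    b=g[(s*(g[:,1]-C[1])>45)];print('grip',len(b),b.mean(0),b.min(0),b.max(0))
# turntable
R=P[170:300,150:270].reshape(-1,3)
for lo,hi in((55,66),(66,76),(76,90),(100,165),(165,240)):
    b=R[(R[:,2]>lo)&(R[:,2]<hi)];print(lo,hi,len(b),b.mean(0) if len(b) else '',b.min(0) if len(b) else '',b.max(0) if len(b) else '')
b=P[(P[...,2]>50)&(P[...,2]<66)&(np.arange(640)<275)[None]&(np.arange(640)>150)[None]]
print(cv2.minAreaRect(b[:,:2].astype(np.float32)))
s=np.load('scene.npz');Q=s['P'][140:250,390:500].reshape(-1,3)
for lo in range(90,230,20):
    b=Q[(Q[:,2]>lo)&(Q[:,2]<lo+20)];print('scene',lo,len(b),np.median(b,0) if len(b) else '')
a=cv2.resize(im[190:290,155:265],None,fx=5,fy=5,interpolation=2);cv2.imwrite('pics/crop1.png',a)
```

```text
((359.0434875488281, 220.39894104003906), (65.66259765625, 66.35485076904297), 125.05363464355469) [ 538.69076367 -222.22842429   24.        ]
tray z 23.90261344002522 [ 542.80660808 -220.75285521   26.71448382]
135 [ 540.29663702 -219.13203369   67.12630123]
grip 57 [ 540.84918086 -146.7986093    67.75953958] [ 534.57002945 -163.9134683    61.07320835] [ 546.35194365 -128.81376994   75.02689854]
grip 54 [ 540.22423635 -295.37023513   68.73980624] [ 535.67487093 -315.48811463   62.11629616] [ 545.03769777 -276.85753617   75.74766678]
55 66 4072 [489.1189214  215.56450406  61.93811966] [337.65817969  80.7267415   55.00947368] [640.3389973  363.70351124  65.99997323]
66 76 3465 [484.29560923 223.34052739  70.71257318] [347.36131655  85.1117187   66.0000387 ] [640.94162739 350.29755092  75.99858   ]
76 90 185 [498.74519814 221.23164809  78.40209449] [392.68415362  43.00264747  76.00750317] [679.34194833 310.99278782  89.83549115]
100 165 406 [616.59526791 306.69765719 151.53069794] [475.68369484 215.89964471 100.29235496] [649.20018741 363.49365335 164.99007443]
165 240 85 [538.21036285 255.68752623 189.16374051] [475.7477459  216.44317815 165.02371774] [645.36871483 357.48251232 223.87071305]
((409.508544921875, 195.46231079101562), (748.0660400390625, 337.8673400878906), 1.189946174621582)
scene 90 154 [639.75036641 289.49568072  99.21173771]
scene 110 153 [639.08531326 289.02520034 119.91135143]
scene 130 160 [639.56775423 286.15844544 140.78902704]
scene 150 239 [634.60687444 287.6745419  159.21314772]
scene 170 39 [485.6323799  221.19801016 180.36470681]
scene 190 36 [485.68993656 221.98001793 200.05536333]
scene 210 29 [483.67389775 222.27827093 216.0418987 ]
```

View pics/crop1.png

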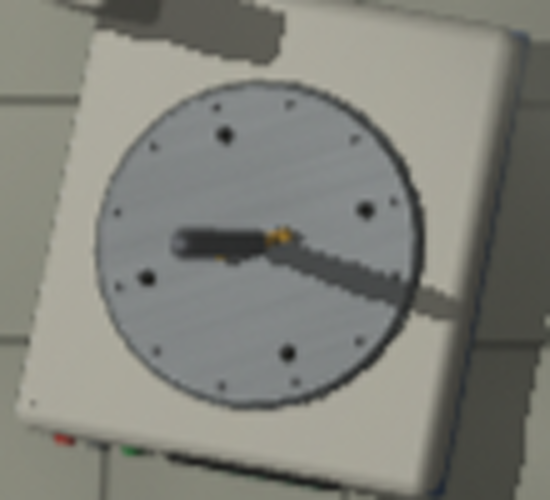

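```bash
cat >> h.py <<'E'
def ori(phi,s=1):  # grip lies at bearing phi (deg) from tray axis
    p=np.radians(phi); a,b=-s*np.sin(p),s*np.cos(p)
    return np.array([[a,b,0],[b,-a,0],[0,0,-1.]])
E
python3 - <<'E'
from h import *
p=read_state()['eef_pos']
movel([p[0],p[1],360])
for s in(1,-1): print(s,inverse_kinematics([501,149,360],ori(-73,s)))
q1=inverse_kinematics([501,149,360],ori(-73,1));q2=inverse_kinematics([501,149,360],ori(-73,-1))
qs=[(abs(q[6]),s) for q,s in((q1,1),(q2,-1)) if q is not None];s=min(qs)[1]
movep([501,149,360],ori(-73,s));print(s)
wait(.3)
c=snap('wrist','w1.png');np.savez('w1.npz',P=pts(c),im=c['image'],M=c['cam_to_world'],k=[c['fx'],c['fy'],c['cx'],c['cy']])
st=read_state();print(st['time'],st['eef_pos'],c['cam_to_world'],c['fx'],c['cx'],c['cy'])
E
```

```text
1 [-0.69796368  0.24764305  0.37117125  1.70377188 -0.09524292  1.20793535
 -0.00654319]
-1 [ 0.54668101  0.56245957 -1.41972424  1.6470481   0.56188657  1.42582396
  2.50152949]
1
3.1833 [500.95113104 149.27260211 359.95323148] [[ 9.56193600e-01 -2.80273347e-01 -8.45023715e-02  4.79208976e+02]
 [ 2.92734477e-01  9.14924276e-01  2.77885040e-01  2.19046348e+02]
 [-5.70499263e-04 -2.90448654e-01  9.56890408e-01  5.02846162e+02]
 [ 0.00000000e+00  0.00000000e+00  0.00000000e+00  1.00000000e+00]] 299.61080323247245 318.7600386039947 195.47164918859997
```

View pics/w1.png

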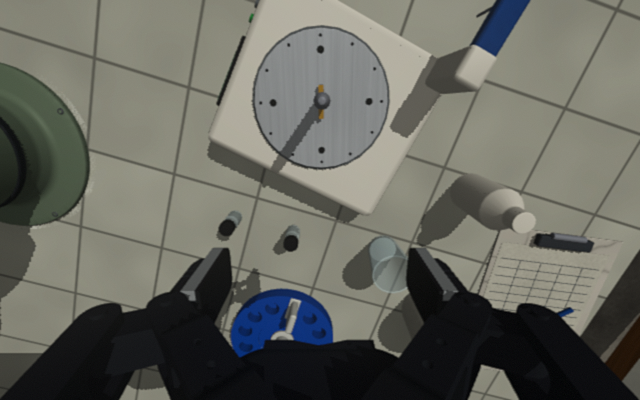

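```bash
cat >> h.py <<'E'
def cast(M,k,u,v,h):
    r=M[:3,:3]@np.array([(u-k[2])/k[0],-(v-k[3])/k[1],-1]);o=M[:3,3];return o+r*(h-o[2])/r[2]
E
python3 - <<'E'
from h import *
d=np.load('w1.npz');P,im,M,k=d['P'],d['im'],d['M'],d['k']
hsv=cv2.cvtColor(im,cv2.COLOR_BGR2HSV)
m=cv2.inRange(hsv,(8,110,80),(30,255,255));m[:70]=0;m[140:]=0;m[:,:290]=0;m[:,350:]=0
v,u=np.nonzero(m);w=np.array([cast(M,k,a,b,80) for a,b in zip(u,v)]);print(len(w))
for sel in (v<100,v>=100): print('bar half',w[sel].mean(0),u[sel].mean(),v[sel].mean())
vx,vy,_,_=cv2.fitLine(w[:,:2].astype(np.float32),cv2.DIST_L2,0,.01,.01).ravel();print('bar bearing',np.degrees(np.arctan2(vy,vx)))
# turntable: ellipse via range
z=P[...,2];b=P[(z>165)&(z<230)];b=b[np.hypot(b[:,0]-479,b[:,1]-221)<30];print('spindle range',len(b),np.median(b,0));b=b[b[:,2]>205];print(len(b),b.mean(0) if len(b) else'')
g=cv2.inRange(hsv,(0,0,95),(180,60,175))
# dark pads on table
dk=cv2.inRange(cv2.cvtColor(im,6),0,50)
n,l,s,c=cv2.connectedComponentsWithStats(dk[20:180,240:400])
for i in range(1,n):
    if s[i,4]<80: print('dark',s[i,4],c[i]+[240,20],cast(M,k,*(c[i]+[240,20]),72)[:2])
cv2.imwrite('pics/w1crop.png',cv2.resize(im[60:140,280:370],None,fx=6,fy=6,interpolation=2))
t=np.load('top.npz')
E
```

```text
62
bar half [474.60770214 239.43617735  80.        ] 320.1212121212121 88.15151515151516
bar half [485.43309968 207.03601739  80.        ] 320.7241379310345 114.72413793103448
bar bearing -71.71938
spindle range 232 [480.0193252  223.01525257 217.11185452]
232 [480.02654011 223.02099751 217.40811042]
dark 2 [250.   20.5] [364.98508105 291.43372245]
dark 2 [320.   34.5] [455.15985387 302.23422404]
dark 29 [241.55172414  41.37931034] [359.99897757 264.70931908]
dark 2 [352.   43.5] [498.10174645 304.36255466]
dark 2 [288.   44.5] [418.71541961 278.83298903]
dark 30 [320.03333333  48.9       ] [460.17710777 286.0642854 ]
dark 2 [374.   68.5] [535.86138464 284.394863  ]
dark 2 [266.5  70. ] [399.44339504 240.70331137]
dark 57 [319.49122807 104.96491228] [480.10424438 218.72077936]
dark 25 [368.6  101.04] [542.9927232  243.36283705]
dark 26 [272.80769231 102.53846154] [417.85248204 202.9993863 ]
dark 1 [381. 101.] [559.23375436 248.38956781]
dark 2 [260.  102.5] [401.01659711 197.89798906]
dark 1 [260. 128.] [409.18002678 164.56494144]
dark 1 [270. 133.] [424.34413453 161.97799264]
dark 1 [372. 132.] [561.71307771 205.4917989 ]
dark 1 [265. 137.] [418.94068624 154.48953322]
dark 2 [269.5 143.5] [427.30872743 147.4760462 ]
dark 1 [272. 146.] [431.60788574 145.0775474 ]
dark 2 [274.5 148.5] [435.92779299 142.66747279]
dark 22 [321.09090909 149.90909091] [500.43545077 160.31004059]
dark 18 [283.33333333 155.77777778] [450.7721659  136.24295395]
dark 2 [350.  153.5] [541.80388151 167.57098307]
dark 2 [291.5 154. ] [461.36581096 142.1813194 ]
dark 1 [293. 162.] [466.57006798 131.57785965]
dark 1 [295. 163.] [469.74805899 131.01304099]
dark 2 [297.5 164. ] [473.62858653 130.66037663]
dark 8 [303.5   165.875] [482.75622181 130.55810231]
dark 3 [315. 168.] [499.71221864 132.45420821]
dark 3 [320. 168.] [506.70231492 134.59509452]
```

View pics/w1crop.png

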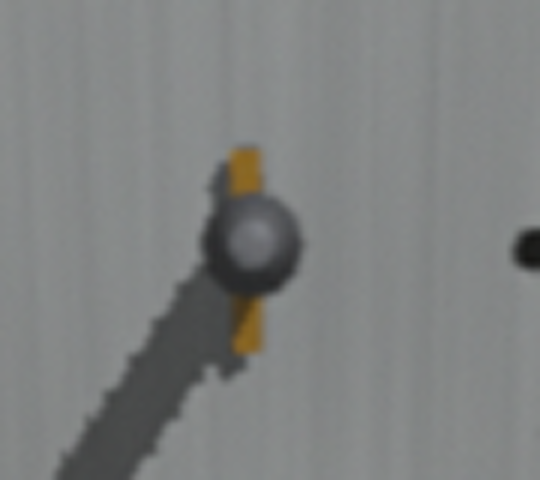

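Run:
```python
from h import *
movep([540,-290,260],ori(90,-1));wait(.3)
c=snap('wrist','w2.png');np.savez('w2.npz',P=pts(c),im=c['image'],M=c['cam_to_world'],k=[c['fx'],c['fy'],c['cx'],c['cy']])
print(read_state()['time'],read_state()['qpos'])
P=pts(c);R=P.reshape(-1,3)
g=R[(R[:,2]>63)&(R[:,2]<74)&(np.abs(R[:,0]-540)<15)]
for lo,hi in((-190,-120),(-245,-195),(-320,-250)):
    b=g[(g[:,1]>lo)&(g[:,1]<hi)];print(lo,len(b),b.mean(0) if len(b) else '', cv2.minAreaRect(b[:,:2].astype(np.float32)) if len(b)>5 else '')
g=R[(R[:,2]>50)&(R[:,2]<63)&(np.hypot(R[:,0]-540,R[:,1]+221)<22)];print('hub',len(g),g.mean(0),g.min(0),g.max(0))
hsv=cv2.cvtColor(c['image'],cv2.COLOR_BGR2HSV);m=cv2.inRange(hsv,(100,120,40),(125,255,255))
Z=P[...,2];m2=((Z>20)&(Z<28)&(m>0)).astype(np.uint8)
v,u=np.nonzero(m2);q=P[v,u];h=cv2.convexHull(q[:,:2].astype(np.float32));print('disc',cv2.minEnclosingCircle(h))
```

```text
5.1917 [-0.02897181  0.55248406  0.64862797  1.62503057 -0.36616484  1.0884398
  0.72060284]
-190 503 [ 538.74790865 -148.3939159    67.45336281] ((538.6729125976562, -148.18478393554688), (11.345821380615234, 39.338382720947266), 0.07978886365890503)
-245 0  
-320 348 [ 537.90085158 -296.77088127   67.21510969] ((538.0338745117188, -297.8650817871094), (39.381126403808594, 11.669450759887695), 89.71925354003906)
hub 281 [ 538.57797774 -222.82998676   59.87753258] [ 525.89515714 -235.2868933    50.56546799] [ 551.35433333 -209.82488239   62.0267195 ]
disc ((543.8182983398438, -317.0554504394531), 193.67645263671875)
```

View pics/w2.png

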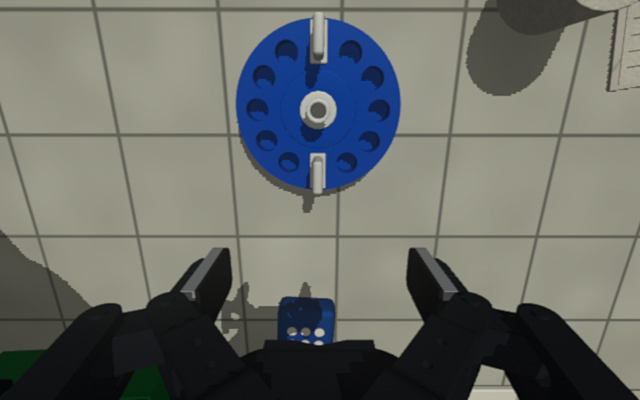

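Run:
```python
from h import *
u=np.array([np.cos(np.radians(89.8)),np.sin(np.radians(89.8))])
t=np.array([538.5,-222.9])+75*u
movel([*t,140],ori(89.8,-1))
print(movel([*t,32],max_speed=80,guard=10))
f0=read_state()['ft_force'];print(f0,read_state()['eef_pos'])
clamp();wait(.2);s=read_state();print(s['finger_gap'],s['ft_force'],s['torque'],s['eef_pos'])
movel([*t,60],max_speed=40);wait(.3);s=read_state();print(s['time'],s['finger_gap'],s['ft_force'],s['torque'],s['eef_pos'])
c=snap('scene','s2.png');cv2.imwrite('pics/s2.png',cv2.resize(c['image'][120:300,200:440],None,fx=3,fy=3,interpolation=2))
P=pts(c);np.savez('s2.npz',P=P,im=c['image'])
hsv=cv2.cvtColor(c['image'],cv2.COLOR_BGR2HSV);m=cv2.inRange(hsv,(100,120,40),(125,255,255))>0
m[:,:220]=0;m[:,350:]=0
q=P[m];q=q[(q[:,2]>40)&(q[:,2]<70)&(np.hypot(q[:,0]-539,q[:,1]+223)<98)]
for _ in range(4):
    A=np.c_[q[:,:2]-[539,-223],np.ones(len(q))];x=np.linalg.lstsq(A,q[:,2],rcond=None)[0];r=q[:,2]-A@x;q=q[abs(r)<2.5*r.std()+.3]
print('plane tilt deg',np.degrees(x[:2]),x[2],len(q),r.std())
```

```text
False
[-1.11285352  0.70708077 -0.39655869] [ 539.03321972 -147.92257894   32.40876879]
11.593212359377906 [-0.48030132  0.47061553  5.87493348] [0.1384366  0.13526259 0.106652  ] [ 538.85973044 -147.94390634   32.13728279]
10.1 11.239401013829237 [-0.50212357 -0.38028913 -1.88479943] [ 0.25332711 -0.03123826 -0.00104572] [ 538.703088   -147.92492442   59.85561509]
plane tilt deg [-0.00113607  0.25430385] 52.4933240110506 1448 1.585729470154747
```

View pics/s2.png

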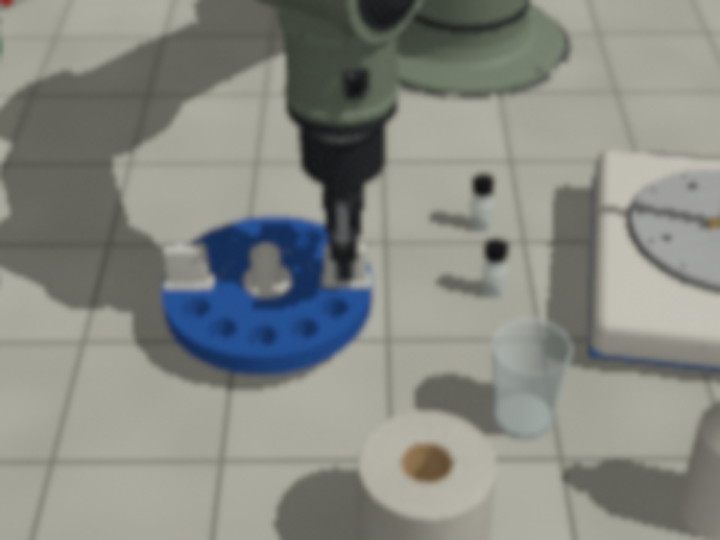

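```bash
cat >> h.py <<'E'
S=np.array([480.2,223.1])
def tp(phi,S=S,r=75): p=np.radians(phi);return S+r*np.array([np.cos(p),np.sin(p)])
E
python3 - <<'E'
from h import *
movel([538.7,-147.9,300],max_speed=200)
t=tp(108)
mid=(np.array([538.7,-147.9])+t)/2
movel([*t,300],ori(108,-1),max_speed=200);wait(.5)
s=read_state();print(s['time'],s['finger_gap'],s['ft_force'],s['torque'],s['eef_pos'])
for z in (264,258):
    g=movel([*t,z],max_speed=40,guard=5);s=read_state();print(g,s['ft_force'],s['torque'],s['eef_pos'])
wait(.3)
a=snap('scene');b=snap('top')
A=cv2.resize(a['image'][120:260,380:520],(560,560),interpolation=2);B=a['image']
cv2.imwrite('pics/s3.png',A)
P=pts(b);Z=P[...,2]
R=P[(Z>280)&(Z<300)&(np.abs(P[...,0]-480)<40)&(np.abs(P[...,1]-223)<30)];print('hub top?',len(R),R.mean(0) if len(R) else '')
hsv=cv2.cvtColor(b['image'],cv2.COLOR_BGR2HSV);m=cv2.inRange(hsv,(100,120,40),(125,255,255))>0
Q=P[m&(Z>230)&(Z<262)];Q=Q[np.hypot(Q[:,0]-480,Q[:,1]-223)<115];h=cv2.convexHull(Q[:,:2].astype(np.float32));print('disc',len(Q),cv2.fitEllipse(h),np.median(Q[:,2]))
E
```

```text
14.4 10.878162720334853 [-0.57519174  0.19537105 -2.94797859] [0.20220599 0.0922426  0.0062839 ] [457.01769274 294.44538789 300.01620948]
False [ 0.47513538 -0.47158758 -3.09032509] [0.17408579 0.04127185 0.02790128] [457.13437809 294.50841389 264.23334214]
False [ 0.41140972 -0.10197729 -2.20770551] [ 0.22160185  0.03175055 -0.00270692] [456.90745129 294.37518648 257.75999756]
hub top? 67 [480.26677877 223.43327752 285.63579954]
disc 3985 ((479.75018310546875, 223.90872192382812), (197.9547576904297, 200.0785369873047), 18.084854125976562) 250.15400518298497
```

View pics/s3.png

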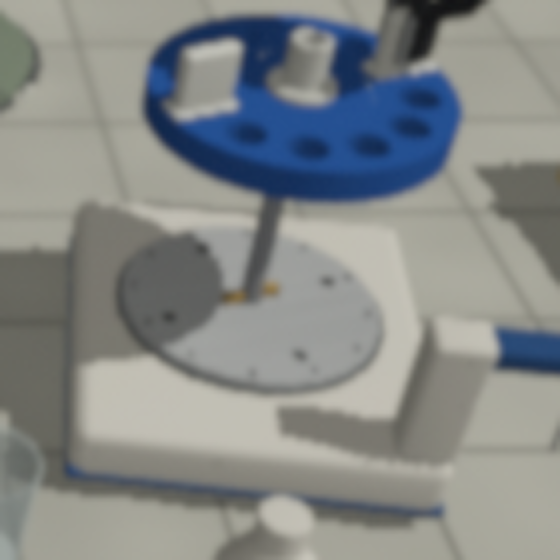

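Run:
```python
from h import *
t=tp(108)
s=read_state();f0=s['ft_force'];t0=s['torque']
for z in range(252,217,-3):
    g=movel([*t,z],max_speed=20,guard=5);s=read_state();print(z,g,(s['ft_force']-f0).round(1),(s['torque']-t0).round(2),s['eef_pos'].round(1))
    if g: break
print(s['time'],s['finger_gap'])
```

```text
252 False [-0.5  0.  -0.1] [ 0.01  0.03 -0.02] [457.  294.4 251.9]
249 False [-0.2 -0.3 -0. ] [-0.    0.02 -0.09] [457.  294.4 248.9]
246 False [-0.5  0.8  1.2] [ 0.04  0.01 -0.08] [457.  294.4 245.9]
243 False [-0.6 -0.1  0.2] [ 0.04 -0.   -0.03] [457.  294.4 242.9]
240 False [-0.4  0.1  0.1] [-0.02  0.    0.01] [457.  294.4 239.9]
237 False [-0.8  0.1  0.1] [ 0.01 -0.01 -0.05] [457.  294.4 236.9]
234 False [-0.9  0.5 -0.8] [ 0.04 -0.04 -0.08] [457.  294.4 233.9]
231 False [-0.5 -0.3 -0.5] [ 0.03  0.01 -0.05] [457.  294.4 230.9]
228 False [-0.4 -0.3  0.2] [ 0.02  0.09 -0.07] [457.  294.4 227.9]
225 False [-0.2  0.4 -0.5] [ 0.02 -0.02 -0.04] [457.  294.4 224.9]
222 False [-1.3  0.3 -0.2] [ 0.05 -0.05 -0.1 ] [457.  294.4 221.9]
219 False [-0.6  0.5  0.1] [ 0.02 -0.05 -0.05] [457.  294.4 218.9]
19.9 11.640468876718005
```

Run:
```python
from h import *
t=tp(108)
s=read_state();f0=np.mean([read_state()['ft_force']]);f0=s['ft_force'];t0=s['torque']
for z in (200,180,165,150,138,128,121,117,114,112,110,108,106):
    g=movel([*t,z],max_speed=30 if z>120 else 12,guard=5);s=read_state();print(z,g,(s['ft_force']-f0).round(1),(s['torque']-t0).round(2),s['eef_pos'].round(1))
    if g: break
print(s['time'],s['finger_gap'])
```

```text
200 False [ 0.9  0.8 -0.1] [-0.05  0.01  0.01] [457.  294.4 200. ]
180 False [ 0.5  0.2 -0.8] [-0.    0.03  0.02] [457.  294.4 180. ]
165 False [ 0.7 -0.1 -0.5] [0.04 0.03 0.04] [457.  294.4 164.9]
150 False [-0.3 -0.2  0.2] [ 0.02 -0.01  0.07] [457.  294.4 149.9]
138 False [-0.6  0.  -0.1] [ 0.02 -0.08  0.02] [457.  294.3 137.9]
128 False [ 0.2 -0.2 -1.2] [ 0.06 -0.02 -0.02] [457.  294.3 127.9]
121 False [ 1.   0.6 -0.7] [ 0.07 -0.03  0.05] [457.  294.4 120.8]
117 False [ 0.5  0.2 -0. ] [ 0.07 -0.03  0.05] [457.  294.4 117. ]
114 False [ 0.1 -0.3  0.2] [0.02 0.02 0.01] [457.  294.4 113.9]
112 False [ 0.6 -0.6  0.4] [ 0.07 -0.05  0.04] [457.  294.4 111.9]
110 False [0.4 0.  0.1] [ 0.05 -0.04  0.05] [457.  294.4 109.9]
108 False [0.8 0.9 0.3] [ 0.07 -0.09  0.04] [457.  294.4 107.9]
106 False [-0.4  0.1 -0.3] [ 0.08 -0.03  0.03] [457.  294.4 105.9]
26.3667 11.410220938161787
```

Run:
```python
from h import *
t=tp(108)
s=read_state();f0=s['ft_force'];t0=s['torque']
for z in (105,104.5,104,103.5,103,102.5,102):
    g=movel([*t,z],max_speed=6,guard=4);wait(.1);s=read_state();print(z,g,(s['ft_force']-f0).round(1),(s['torque']-t0).round(2),s['eef_pos'].round(1))
    if g or (s['ft_force']-f0)[2]>3: break
print(s['time'],s['finger_gap'])
b=snap('top');P=pts(b);Z=P[...,2]
hsv=cv2.cvtColor(b['image'],cv2.COLOR_BGR2HSV);m=cv2.inRange(hsv,(100,120,40),(125,255,255))>0
Q=P[m&(np.hypot(P[...,0]-480,P[...,1]-223)<92)&(Z>85)&(Z<115)];x=np.linalg.lstsq(np.c_[Q[:,:2]-S,np.ones(len(Q))],Q[:,2],rcond=None)[0];print('top z',np.median(Q[:,2]),np.degrees(x[:2]))
```

```text
105 False [ 0.5  0.4 -0.2] [-0.07 -0.01 -0.04] [457.  294.4 105. ]
104.5 False [ 0.3 -0.  -0.2] [-0.05  0.01 -0.  ] [457.  294.4 104.5]
104 False [-0.2  0.   1.6] [-0.11  0.1   0.03] [457.  294.5 104. ]
103.5 False [-1.1  0.7  9.6] [-0.31  0.41 -0.02] [457.1 294.6 103.8]
27.8333 11.399089142477802
top z 96.70471827373126 [ 0.01644448 -0.2390959 ]
```

Run:
```python
from h import *
t=tp(108)
movel([*t,104],max_speed=5);wait(.2);print(read_state()['ft_force'])
open_gripper();wait(.2)
g=movel([*t,190],max_speed=60,guard=8);print(g,read_state()['ft_force'])
movel([*t,300]);movel([440,440,330]);wait(.3)
s=read_state();print(s['time'],s['finger_gap'])
a=snap('scene');b=snap('top')
P=pts(b);Z=P[...,2]
hsv=cv2.cvtColor(b['image'],cv2.COLOR_BGR2HSV);m=cv2.inRange(hsv,(100,120,40),(125,255,255))>0
Q=P[m&(np.hypot(P[...,0]-480,P[...,1]-223)<92)&(Z>85)&(Z<115)];x=np.linalg.lstsq(np.c_[Q[:,:2]-S,np.ones(len(Q))],Q[:,2],rcond=None)[0];print('top z',np.median(Q[:,2]),np.degrees(x[:2]))
A=cv2.resize(a['image'][130:260,370:530],(640,520),interpolation=2);cv2.imwrite('pics/s4.png',A)
d=np.load('top.npz')['im'];df=cv2.absdiff(b['image'],d).max(2);df=(df>40).astype(np.uint8)
n,l,st,c=cv2.connectedComponentsWithStats(df)
print([(st[i].tolist()) for i in range(1,n) if st[i,4]>25])
```

```text
[0.16333125 0.67167114 0.6800233 ]
False [-0.62021481 -0.14410509  0.28670874]
33.1583 85.00150971752217
top z 96.80437361701638 [-0.03503123 -0.08200974]
[[326, 187, 79, 69, 3530], [169, 204, 80, 85, 4498], [0, 223, 10, 35, 81], [55, 222, 13, 3, 30], [264, 238, 9, 18, 44], [75, 266, 4, 24, 83], [0, 279, 7, 9, 33], [224, 279, 145, 116, 6219], [19, 289, 23, 29, 349], [0, 300, 7, 16, 51], [140, 318, 147, 68, 4098], [47, 327, 21, 19, 239], [26, 341, 46, 59, 1733], [0, 350, 10, 34, 160], [370, 357, 32, 43, 759], [18, 374, 6, 8, 27], [11, 386, 15, 6, 41], [0, 394, 8, 6, 27]]
```

View pics/s4.png

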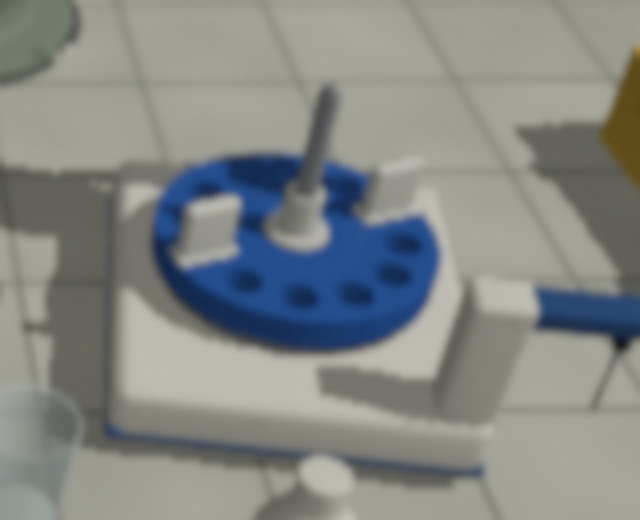

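```bash
python3 -c "
from h import *
print(finish_job())"
```

```text
the job is handed in; nothing more can be done
None
```

The blue tray is home on the sample changer and released, and the job is handed in at about 33 s on the robot's clock. `finish_job` reports no verdict.

- **What I did:** I took the tray by its +y-side grip and lowered it over the spindle in guarded steps. I had set its bearing to 108° from the drive bar's measured direction. The slots dropped straight over the bar, so no turning was needed. I then opened the gripper and backed off.
- **Insertion:** Forces stayed within about 1.5 N down the spindle. The last half-millimetre onto the pads peaked at about 10 N, above my 4 N guard, which did not trip. I eased it back to about 0.7 N before letting go.
- **Last checks:**
  - The tray's top face was at 96.8 mm, against 96 mm expected when home and 104 mm if it were riding on the bar.
  - Its tilt was under 0.1°.
  - The gripper was fully open and clear.
- **Rest of the bench:** Comparing the top camera before and after, the larger changes were at the tray, the changer, and the robot and its shadow. There was one small patch at the changer's edge near the vials, which I took to be shadow. I did not re-measure each object's position.

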